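Stack the drums on the inclined rotator

ROBOT

A 7-joint arm with a two-finger parallel gripper is mounted at the origin on a cart in front of the work surface, level with it; the furniture and walls round the work are solid. World frame = base frame: x ahead of the robot, y to its left, z up, the work surface at z = 0. Lengths are in m, angles in rad, forces in N, time in s.
With the tool pointing down it reaches from about 0.4 to 0.85 m from the base axis. Payload 6.9 kg.
Tool frame: the origin (TCP) lies midway between the tips of the shut fingers; the grasp point (between the pads) lies behind it (ctrl.pinch_z is the z of the grasp point in the tool frame, in m); z points along the fingers, y is the line along which they close (so a half turn about z gives the same grasp; the last joint's range is limited). The gripper opens to 85 mm and grips with 20 to 120 N. Pads are 22 mm wide; open, the fingers measure 114 mm over their backs; the gripper's body (76 mm by 85 mm) begins 54 mm behind the grasp point. The pads swing forward as they close: fully open they stand 13 mm farther back than shut.
Start: joints at [1.226, 0.507, -0.238, 1.5, 0.126, 1.149, -0.155], TCP at [0.272, -0.563, 0.231] pointing down, gripper open.
Joint ranges: [-3.08, 3.08], [-0.24, 2.05], [-1.43, 1.35], [0, 2.5], [-1.52, 4.66], [0.17, 1.96], [-2.89, 2.89]. Speed limits (rad/s): [2.39, 2.39, 3.14, 3.14, 3.14, 3.14, 3.14].

INTERFACE

Orientations are given as a unit quaternion [w, x, y, z].
In Python, from station import ctrl, get_state, vision, ticket, models gives the robot as it stands. Calls block until the motion is done:
- ctrl.movep(position, orientation): joint-space move of the TCP to a pose.
- ctrl.movel(position, frame=None, max_speed=0.15): straight line of the TCP; frame=None keeps the orientation; max_speed is the mean speed in m/s.
- ctrl.set_joints(angles): joint-space move.
- ctrl.ungrasp() and ctrl.close_gripper(force=None): open the fingers fully, or close them until they stop; force is the grip in N (None keeps the last).
- ctrl.pause(seconds).
- ctrl.ik(position, orientation): joint angles nearest the present ones, or None.
- get_state(): the state.
- vision.grab_frame(name): name is "side" or "top"; returns (picture, depth): 384x512x3 uint8, blue, green, red; 384x512 float32, m along the optical axis (not along the pixel's ray), 0 where there is no reading.
- vision.camera_info(name): a dict with "mtx" (3x3 intrinsics, pixels), "dist_coeffs" ([k1, k2, p1, p2, k3] as OpenCV has them; the pictures are not rectified), "R" (3x3) and "t" (3): a world point X has camera coordinates R X + t. Camera axes: x right, y down, z forward; pixel columns grow to the right and rows downward; lengths in m; the calibration is good to about 2 mm. A picture is of the moment at which its call begins. camera_info takes no time and is no camera call.
A pose or a line that the arm cannot do raises ctrl.Unreachable and nothing moves.
- ticket.close_job(): hands the job in; it is judged then, once.
Trained networks look in the newest picture that a camera, given by its name, has taken for a name from the list of things; names that differ only in an ending like _2 or _b are one class to them, and where a whole thing is asked for, a point or a joint stands for the part that bears it (a point fixed in the world has none). Each returns a list of dicts, best first, with "p" (0 to 1); they miss things now and then, are a little off and sometimes report something else, mostly with a low value. They report only what shows in the picture. A call takes as long as a camera call. They do not tell look-alikes from the thing itself.
- models.recognise(camera, target): "point" ([column, row] in pixels, amid what is visible of it).
- models.masks_of(camera, target): "mask" (384x512 bool, what is visible of it) and "point" ([column, row] in pixels, amid what is visible of it).
The state is a dict: "time": time; "qpos": joint angles; "qd": joint speeds; "tau": joint torques, N m; "tcp_pos": TCP position; "eef_rot": TCP orientation; "contact_force": force on the tool from outside, world axes, zero at the start; "wrist_torque": the same for the moment, N m; "width": finger opening in m; "gripper_force": force on a finger pad.
Only numpy, scipy, OpenCV 4.12 (cv2) and the standard library are available. Lean on these libraries where they do the work, as an engineer would, in place of code of your own. Each camera call takes 0.05 s, during which the arm holds its last target. There are 200 camera calls.

TASK

Fit out the tilted tube rotator: thread the long blue drum, then the short white drum, then the black end collar onto its slanting spindle, notched ends first. Each one must be turned about the spindle until its notches drop over the driving dogs below it, and be pushed fully home, gently, before the next goes on. Let go of everything at the end, and do not disturb the other things on the bench.

Things in the scene. Friction and masses are not known exactly. Their poses are not given: they have to be found in the camera images.
- spindle_foot (a point): Centre of the face of the 60 mm steel flange at the foot of the spindle. z: along the spindle to its free end, up to the robot's left, 30 degrees above level; x: level; y: downward, square to both. Does not turn with the spindle. Distances of the drum centres from here when home: blue 24, white 66, collar 100 mm. A drum whose teeth stand on the dogs is 7 mm too high.
- spindle_tip (a point): Free end of the 20 mm steel spindle, on its axis, 130 mm from spindle_foot, same axes. The last 14 mm taper to 9 mm. The spindle's gearing holds it still up to about 0.6 N m.
- flange_dogs (a point): On the axis at the top of the four driving dogs of the flange, 7 mm from its face (axes as spindle_foot). Dogs: blocks 5 mm wide, every 90 degrees, 18 to 28 mm from the axis. The angle at which they stand about the spindle differs each time and is NOT given: look or feel for it. A notch has 1.3 mm (4 degrees) of play either side of a dog.
- rotator: Rotator: white base plate 128 x 156 mm, yoke 120 mm high, tilted blue motor drum 68 mm across. Origin: middle of the underside; the spindle points along its y and up. A 32 mm neck, 34 mm long, stands between motor and flange, so the gripper clears the motor.
- rack_middle (a point): Middle of the storage rack, at the height of the drums' axes (50 mm). Two level steel rods 42 mm apart run along its y axis between white end plates 212 mm apart and 36 mm high. Three places 64 mm apart along y; each drum lies on its side on the rods, its z along the rack's y.
- long_drum_centre (a point): Long blue drum with a white band near the dog end, 48 mm long, about 160 g, outside 60 mm, bore 23 mm. Point: on the bore axis at mid-length; z along the bore, away from the notched end; x through a notch and a dog. Eight teeth 8 mm long at the notched end, eight notches every 45 degrees; solid above them, so grip 4 mm above the centre. Other end: four dogs as on the flange, not counted in the length. Starts on the rack, any place.
- short_drum_centre (a point): Short white drum with a blue band near the dog end, 36 mm long, about 120 g, outside 60 mm, bore 23 mm. Point: on the bore axis at mid-length; z along the bore, away from the notched end; x through a notch and a dog. Eight teeth 8 mm long at the notched end, eight notches every 45 degrees; solid above them, so grip 4 mm above the centre. Other end: four dogs as on the flange, not counted in the length. Starts on the rack, any place.
- end_collar_centre (a point): Black end collar with a yellow band near the plain end, 32 mm long, about 100 g, outside 60 mm, bore 23 mm. Point: on the bore axis at mid-length; z along the bore, away from the notched end; x through a notch. Eight teeth 8 mm long at the notched end, eight notches every 45 degrees; solid above them, so grip 4 mm above the centre. Other end plain. Starts on the rack, any place.
- beaker_100: Bystander: glass beaker, 57 x 64 x 72 mm; origin at the middle of its underside.
- vial_1: Bystander: small capped vial, 30 mm wide, 56 mm high; origin at the middle of its underside.
- vial_2: Bystander: small capped vial, 30 mm wide, 56 mm high; origin at the middle of its underside.
- marker_blue: Bystander: blue marker pen lying on the bench, 119 mm long, 14 mm thick; origin at its middle, on the bench.
- tape_roll: Bystander: roll of tape lying flat, 68 mm wide, 19 mm high; origin at the middle of its underside.
There are look-alikes about, which are no part of the job. Leave any green look-alike of the part that bears end_collar_centre alone.

How it is judged:
By the outcome, as a careful person would: the job done as asked, in the order asked, and still so for the second after the job is handed in, with the robot touching nothing.
It also fails if it takes over 72 s, if anything falls off the work surface, if the arm or the gripper's body presses on something with over 40 N, if the wrist force passes 120 N, or if a joint passes its speed limit or range.

## Working session

There is one attempt and no reset: what is moved stays moved. The work goes in short steps, each a Python script; the robot and the scene stay as the last script left them, time stands still between calls to the robot, and variables do not carry over. Pictures are saved under pics/ and viewed, at most 10 in all, crops included, and the job is handed in when it is done.

```bash
ls; mkdir -p pics
python3 - <<'E'
from station import ctrl,get_state,vision,models
import cv2,numpy as np
for c in("side","top"):
    im,d=vision.grab_frame(c);cv2.imwrite(f"pics/{c}0.png",im);np.savez(f"pics/{c}0.npz",im=im,d=d)
    i=vision.camera_info(c);print(c,np.round(i["mtx"],1).tolist(),np.round(i["dist_coeffs"],3),np.round(i["R"],3).tolist(),np.round(i["t"],3))
    for n in("long_drum_centre","short_drum_centre","end_collar_centre","rotator"):
        print(n,[(np.round(r["point"]).tolist(),round(r["p"],2)) for r in models.recognise(c,n)[:4]])
s=get_state();print(s["time"],s["eef_rot"],ctrl.pinch_z)
a=cv2.imread("pics/side0.png");b=cv2.imread("pics/top0.png")
E
```

```text
pics
side [[366.2, 0.0, 258.5], [0.0, 366.2, 192.5], [0.0, 0.0, 1.0]] [0.037 0.    0.    0.    0.   ] [[0.982, -0.188, -0.027], [-0.11, -0.444, -0.889], [0.155, 0.876, -0.457]] [-0.579  0.273  0.726]
long_drum_centre [([213.0, 184.0], 0.65)]
short_drum_centre []
end_collar_centre [([301.0, 282.0], 0.65), ([217.0, 208.0], 0.49)]
rotator [([237.0, 267.0], 0.75), ([315.0, 234.0], 0.24)]
top [[427.2, 0.0, 259.3], [0.0, 427.2, 189.7], [0.0, 0.0, 1.0]] [-0.125  0.     0.     0.     0.   ] [[-0.013, -1.0, 0.016], [-0.997, 0.012, -0.078], [0.078, -0.017, -0.997]] [0.198 0.655 1.043]
long_drum_centre [([166.0, 233.0], 0.83)]
short_drum_centre [([198.0, 234.0], 0.67)]
end_collar_centre [([216.0, 240.0], 0.88), ([346.0, 176.0], 0.6)]
rotator [([326.0, 233.0], 0.89), ([168.0, 234.0], 0.64)]
0.5 [-4.14761062e-05  9.74818657e-01  2.22999069e-01 -1.20708157e-05] -0.0187
```

View pics/side0.png

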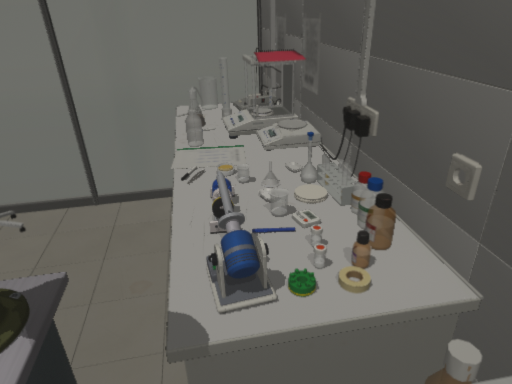

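View pics/top0.png

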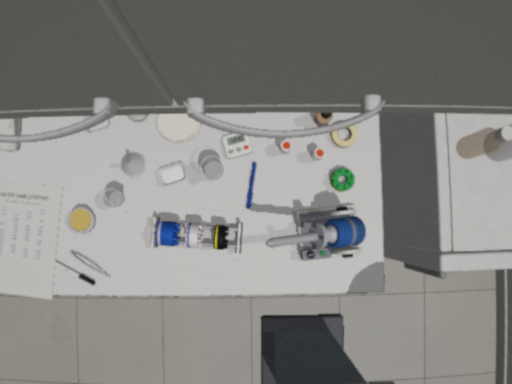

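The side view shows the rotator at (237,262) with its spindle pointing away from the camera. The green look-alike is at (301,282), with its teeth up. In the top view the rack holds blue (168,233), white (198,234) and black with a yellow band (225,237). The green ring is at (343,179). The black one on the rack fits end_collar_centre, because it has the yellow band and lies on the rack; the green one does not. I'll confirm in one enlarged crop.

```bash
cat > h.py <<'E'
import numpy as np,cv2
from station import ctrl,get_state,vision,models
def cloud(c,im=None,d=None):
    i=vision.camera_info(c); h,w=d.shape
    uv=np.stack(np.meshgrid(np.arange(w),np.arange(h)),-1).reshape(-1,1,2).astype(float)
    n=cv2.undistortPoints(uv,i["mtx"],i["dist_coeffs"])[:,0]
    P=np.c_[n,np.ones(len(n))]*d.reshape(-1,1)
    return ((P-i["t"])@i["R"]).reshape(h,w,3)
E
python3 - <<'E'
from h import *
z=np.load("pics/top0.npz");im,d=z["im"],z["d"]
a=cv2.resize(im[205:265,145:250],(800,457),interpolation=cv2.INTER_CUBIC);cv2.imwrite("pics/rack.png",a)
C=cloud("top",im,d)
for r in range(216,254,3): print(r,[tuple((C[r,c]*1000).astype(int)) for c in range(148,246,8)][0:0], [int(C[r,c,2]*1000) for c in range(148,248,4)])
print((C[234,148:248:4,1]*1000).astype(int));print((C[216:254:3,170,0]*1000).astype(int))
print('rot');
for r in range(226,250,3): print(r,[int(C[r,c,2]*1000) for c in range(264,330,4)])
print((C[240,264:330:4,1]*1000).astype(int),(C[226:250:3,290,0]*1000).astype(int))
s=np.load("pics/side0.npz");im2=s["im"]
b=cv2.resize(im2[165:305,195:295],(571,600)[::1],interpolation=cv2.INTER_CUBIC)
cv2.imwrite("pics/rot.png",b)
E
```

```text
216 [] [1, 0, -2, 0, 5, 0, -1, 3, 2, 3, 0, 0, 2, 0, 1, 2, -1, 0, -2, 0, -1, 0, 0, -3, -1]
219 [] [0, 3, 27, 1, 1, 0, 3, -4, 0, -3, -2, -3, 3, 0, -1, 2, 1, 3, -2, 0, 0, -2, 0, 3, 4]
222 [] [1, 25, 26, 64, 62, 58, 60, 0, 4, 2, 0, -3, 1, 0, 2, 0, 2, 0, 2, 3, 0, 0, 0, 34, 0]
225 [] [1, 33, 28, 73, 70, 73, 74, 64, 28, 25, 70, 68, 68, 61, 26, 22, 0, 61, 60, 62, 2, 0, -1, 34, 4]
228 [] [-1, 33, 20, 80, 77, 77, 77, 38, 0, 0, 75, 77, 78, 61, 26, 28, 27, 76, 72, 74, 47, 23, 29, 33, 4]
231 [] [1087, 33, 18, 78, 80, 79, 79, 75, 1, -1, 80, 78, 78, 75, 0, -3, -1, 76, 76, 72, -2, 2, 2, 36, -1]
234 [] [0, 36, 80, 79, 82, 81, 79, 30, -2, 81, 83, 78, 79, 0, 1, 0, 0, 79, 80, 80, 32, 3, -3, 34, 4]
237 [] [3, 38, 13, 81, 78, 79, 77, 70, 0, -2, 83, 78, 79, 33, 0, 0, -1, 82, 78, 39, -1, 0, 0, 35, 0]
240 [] [0, 34, 25, 78, 76, 79, 75, 22, 4, -2, 78, 76, 78, 74, -1, 2, 2, 80, 77, 74, -2, 2, 4, 17, 1]
243 [] [0, 34, 57, 69, 69, 71, 68, 62, 24, 53, 75, 75, 74, 60, 24, 24, 25, 72, 79, 76, 0, 3, 4, 1, -1]
246 [] [1, 36, 6, 0, -1, 1, 52, -2, -1, 55, 66, 64, 63, 64, 1, 22, 26, 75, 71, 61, 28, 25, 24, 25, 0]
249 []
[... 366 characters left out ...]
, -2, -3, 18, 21, 21, 131, 147, 158, 157, 122]
229 [-6, -2, 3, -1, 1, 1, 0, -1, -1, 18, 22, 21, 133, 146, 157, 164, 139]
232 [3, -2, 0, 0, -1, 3, 0, 2, 0, 17, 23, 23, 152, 148, 157, 171, 140]
235 [-1, 1, 0, 1, 0, 0, 180, 178, 178, 172, 170, 163, 160, 154, 155, 165, 144]
238 [2, 0, 205, 204, 201, 196, 189, 185, 182, 179, 173, 167, 160, 152, 163, 169, 143]
241 [0, 209, 208, 204, 203, 200, 190, 184, 178, 173, 169, 159, 126, 139, 155, 161, 126]
244 [-1, 208, 207, 204, 200, 195, 184, 0, 1, 15, 19, 22, 124, 142, 151, 163, 107]
247 [0, 0, -1, -1, 0, 1, -2, -1, 0, 13, 23, 18, 22, 139, 148, 38, 37]
[179 176 168 159 151 142 134 124 115 106  97  88  78  68  60  53  40] [565 558 550 548 542 535 529 512]
```

View pics/rack.png

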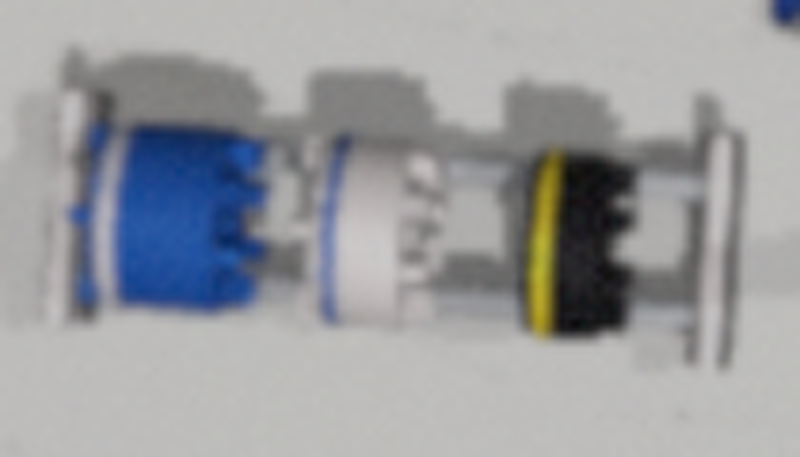

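View pics/rot.png

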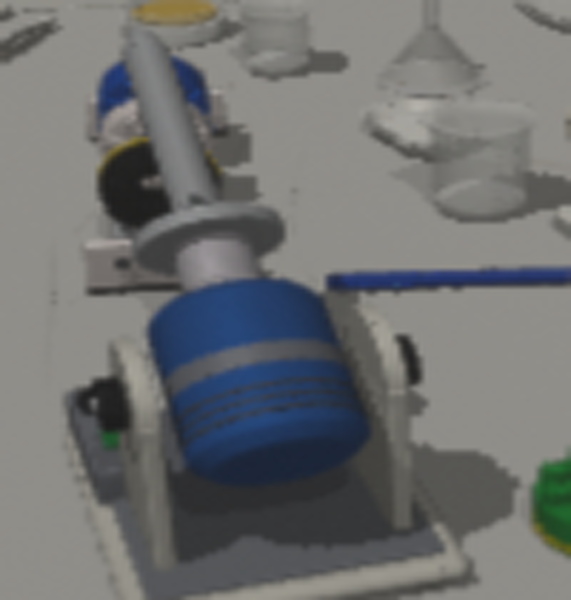

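In the crop, blue is at left, white in the middle and black with the yellow band at right. All the dog or plain ends face +y and all the notches face -y. That confirms the black collar at (222,238) as the target. In the side crop the spindle rises away from the camera, and I can make out a dog at about (195,197). Next I fit the spindle axis and the drums.

```bash
cat > fit.py <<'E'
from h import *
from scipy.optimize import least_squares
def ax(yaw): return np.array([-np.sin(yaw)*np.cos(np.pi/6),np.cos(yaw)*np.cos(np.pi/6),.5])
def spindle(P):
    # p: x0,z0 at y=0.14, yaw
    def dist(p):
        a=ax(p[2]);q=P-[p[0],.14,p[1]];return np.linalg.norm(q-np.outer(q@a,a),axis=1)-.010
    s=least_squares(dist,[.535,.183,0],loss="soft_l1",f_scale=.002);return s.x,dist(s.x)
z=np.load("pics/top0.npz");T=cloud("top",z["im"],z["d"]);tm=z["im"].astype(int)
z=np.load("pics/side0.npz");S=cloud("side",z["im"],z["d"])
p=np.array([.535,.183,0.])
for name,C in(("top",T),("side",S)):
    p=np.array([.53,.183,0.]);P=C.reshape(-1,3)
    for rad in(.03,.018,.014):
        a=ax(p[2]);q=P-[p[0],.14,p[1]];s=q@a;r=np.linalg.norm(q-np.outer(s,a),axis=1)
        m=(r<rad)&(P[:,1]>.10)&(P[:,1]<.185)&(P[:,2]>.1)
        p,e=spindle(P[m])
    print(name,np.round(p,4),m.sum(),"rms",e.std())
    a=ax(p[2]);q=P-[p[0],.14,p[1]];s=q@a;r=np.linalg.norm(q-np.outer(s,a),axis=1)
    m=r<.013;print(" tip s", np.sort(s[m&(s>0)&(s<.1)])[-8:].round(4))
    m=(r>.019)&(r<.034)&(s>-.15)&(s<0);print(" flange s",np.round(np.sort(s[m])[::-1][:60:3],4),np.histogram(s[m],bins=np.arange(-.15,.001,.005)))
# drums
P=T.reshape(-1,3)
for n,y0,y1 in(("long",.38,.45),("short",.32,.38),("collar",.25,.31)):
    m=(P[:,1]>y0)&(P[:,1]<y1)&(P[:,2]>.056)&(P[:,0]>.49)&(P[:,0]<.62);Q=P[m]
    f=lambda p:np.hypot(Q[:,0]-p[0]-p[2]*(Q[:,1]-(y0+y1)/2),Q[:,2]-p[1])-.03
    s=least_squares(f,[.55,.05,0],loss="soft_l1",f_scale=.002)
    print(n,s.x.round(4),(y0+y1)/2,"y ext",np.percentile(Q[:,1],[0,2,5,95,98,100]).round(4))
# end plates
m=(P[:,2]>.028)&(P[:,2]<.042)&(P[:,0]>.5)&(P[:,0]<.6)
for lo,hi in((.2,.25),(.44,.48)):
    Q=P[m&(P[:,1]>lo)&(P[:,1]<hi)];print("plate",len(Q),np.polyfit(Q[:,0]-.55,Q[:,1],1).round(4),Q[:,0].min(),Q[:,0].max())
E
python3 fit.py
```

```text
top [0.5379 0.1839 0.1006] 334 rms 0.0018320068247841468
 tip s [0.0462 0.0462 0.0466 0.0466 0.0467 0.0468 0.0472 0.0472]
 flange s [-0.0746 -0.0765 -0.0767 -0.077  -0.0773 -0.0778 -0.078  -0.0786 -0.0787
 -0.0796 -0.0804 -0.0811 -0.0815 -0.0817 -0.082  -0.0821 -0.0822 -0.0824
 -0.0825 -0.0826] (array([ 23,  26,  30,  52, 166,  67,   5,   0,   0,   0,   0,  15,  68,
       144,  27,   1,   0,   0,   0,   0,   0,   0,   0,   0,   0,   0,
         0,   0,   0,   0]), array([-1.50000000e-01, -1.45000000e-01, -1.40000000e-01, -1.35000000e-01,
       -1.30000000e-01, -1.25000000e-01, -1.20000000e-01, -1.15000000e-01,
       -1.10000000e-01, -1.05000000e-01, -1.00000000e-01, -9.50000000e-02,
       -9.00000000e-02, -8.50000000e-02, -8.00000000e-02, -7.50000000e-02,
       -7.00000000e-02, -6.50000000e-02, -6.00000000e-02, -5.50000000e-02,
       -5.00000000e-02, -4.50000000e-02, -4.00000000e-02, -3.50000000e-02,
       -3.00000000e-02, -2.50000000e-02, -2.00000000e-02, -1.50000000e-02,
       -1.00000000e-02, -5.00000000e-03,  1.38777878e-16]))
side [0.5368 0.1834 0.0875] 246 rms 0.0011493
[... 707 characters left out ...]
-7.50000000e-02,
       -7.00000000e-02, -6.50000000e-02, -6.00000000e-02, -5.50000000e-02,
       -5.00000000e-02, -4.50000000e-02, -4.00000000e-02, -3.50000000e-02,
       -3.00000000e-02, -2.50000000e-02, -2.00000000e-02, -1.50000000e-02,
       -1.00000000e-02, -5.00000000e-03,  1.38777878e-16]))
long [0.5524 0.0502 0.0846] 0.41500000000000004 y ext [0.3873 0.3893 0.3915 0.4334 0.4358 0.4414]
short [0.5475 0.0504 0.0844] 0.35 y ext [0.3288 0.3307 0.3332 0.3658 0.3676 0.3718]
collar [0.5422 0.0503 0.0851] 0.28 y ext [0.2666 0.2689 0.2707 0.2988 0.301  0.3026]
plate 108 [-0.0677  0.2424] 0.5018077516792795 0.5777375639566622
plate 113 [-0.0743  0.4537] 0.5158200213408554 0.5923203039124612
```

```bash
cat >> h.py <<'E'
from scipy.spatial.transform import Rotation as Ro
YAW=.094; OFF=.0237
A=np.array([-np.sin(YAW)*np.cos(np.pi/6),np.cos(YAW)*np.cos(np.pi/6),.5])
F=np.array([.5374,.14,.1837])-.0835*A          # spindle_foot
D=np.array([.0845,.9964,0]); 
DR={"long":np.array([.5522,.412,.05]),"short":np.array([.5473,.348,.05]),"collar":np.array([.5425,.284,.05])}
SG=1
def quat(x,z,sg=None):
    x=(SG if sg is None else sg)*x; M=np.c_[x,np.cross(z,x),z]
    q=Ro.from_matrix(M).as_quat();return q[[3,0,1,2]]
T0=-(np.array([0,0,1.])-A[2]*A);T0/=np.linalg.norm(T0)
def spin(s,phi=0,dx=np.zeros(3),sg=None):      # grip point s along spindle (m), roll phi deg
    tz=Ro.from_rotvec(A*np.radians(phi)).apply(T0)
    return F+s*A+OFF*tz+dx, quat(A,tz,sg)
def rack(n,up=0,sg=None):
    z=np.array([0,0,-1.]);return DR[n]+.004*D+OFF*z+[0,0,up],quat(D,z,sg)
E
python3 - <<'E'
from h import *
for sg in(1,-1):
    for n in DR:
        for up in (0,.12): print(sg,n,up,None if (j:=ctrl.ik(*rack(n,up,sg))) is None else np.round(j,2))
    for phi in(-60,-40,-20,0,20,40,60):
        for s in(.028,.19): print(sg,phi,s,None if (j:=ctrl.ik(*spin(s,phi,sg=sg))) is None else np.round(j,2))
E
```

```text
1 long 0 [-0.29  0.9  -0.75  1.52  0.69  1.   -1.32]
1 long 0.12 [-0.18  0.86 -1.05  1.41  0.76  1.3  -1.36]
1 short 0 [-0.22  0.84 -0.7   1.65  0.65  0.9  -1.26]
1 short 0.12 [-0.06  0.81 -1.06  1.54  0.73  1.23 -1.32]
1 collar 0 [-0.15  0.78 -0.64  1.75  0.61  0.82 -1.17]
1 collar 0.12 [ 0.05  0.75 -1.05  1.64  0.7   1.17 -1.26]
1 -60 0.028 None
1 -60 0.19 None
1 -40 0.028 [ 0.84  0.77 -1.22  2.46  2.63  0.48 -2.65]
1 -40 0.19 [ 0.53  0.49 -1.22  2.38  2.35  0.44 -2.78]
1 -20 0.028 [ 0.7   0.58 -0.87  2.15 -0.35  0.26  0.33]
1 -20 0.19 [ 0.48  0.43 -0.95  2.09 -0.11  0.3  -0.24]
1 0 0.028 [ 0.61  0.69 -0.85  1.85 -0.04  0.79  0.02]
1 0 0.19 [ 0.42  0.58 -0.92  1.79 -0.07  0.82 -0.24]
1 20 0.028 [ 0.5   0.86 -0.88  1.55  0.08  1.27 -0.11]
1 20 0.19 [ 0.35  0.8  -1.01  1.49  0.05  1.28 -0.36]
1 40 0.028 [ 0.32  1.01 -0.75  1.27  0.05  1.69 -0.08]
1 40 0.19 [ 0.22  1.   -1.02  1.21  0.05  1.71 -0.41]
1 60 0.028 None
1 60 0.19 None
-1 long 0 [-0.12  1.1  -1.23  1.52  1.06  1.29  1.57]
-1 long 0.12 [-0.13  0.94 -1.23  1.41  0.88  1.4   1.7 ]
-1 short 0 [-0.01  1.06 -1.23  1.65  1.05  1.23  1.58]
-1 short 0.12 [-0.01  0.88 -1.23  1.54  0.85  1.33  1.73]
-1 collar 0 [ 0.1   1.02 -1.23  1.75  1.05  1.18  1.61]
-1 collar 0.12 [ 0.11  0.84 -1.23  1.64  0.82  1.27  1.78]
-1 -60 0.028 None
-1 -60 0.19 None
-1 -40 0.028 [ 0.84  0.77 -1.22  2.46  2.63  0.48  0.49]
-1 -40 0.19 [ 0.53  0.49 -1.22  2.38  2.35  0.44  0.36]
-1 -20 0.028 [ 0.31  0.47 -0.28  2.16 -1.1   0.48 -2.08]
-1 -20 0.19 [ 0.02  0.32 -0.29  2.09 -0.9   0.44 -2.61]
-1 0 0.028 [ 0.14  0.56 -0.07  1.85 -0.61  0.92 -2.55]
-1 0 0.19 [-0.05  0.45 -0.16  1.8  -0.58  0.93 -2.89]
-1 20 0.028 [ 0.05  0.72 -0.01  1.55 -0.44  1.35 -2.7 ]
-1 20 0.19 [-0.71  0.9   1.15  1.51 -1.02  1.88 -2.41]
-1 40 0.028 [-0.03  0.91  0.04  1.27 -0.36  1.75 -2.76]
-1 40 0.19 [-0.44  0.89  0.55  1.22 -0.72  1.96 -2.72]
-1 60 0.028 None
-1 60 0.19 None
```

```bash
cat >> h.py <<'E'
def st(tag=""):
    s=get_state();F_=np.array(s["contact_force"]);print(tag,"t%.2f"%s["time"],"tcp",np.round(s["tcp_pos"],4),"F",np.round(F_,1),"M",np.round(s["wrist_torque"],2),"w%.4f"%s["width"],"g%.0f"%s["gripper_force"]);return s
E
python3 - <<'E'
from h import *
q=rack("long",0)[1]
ctrl.movep([.45,.05,.36],q);st("via")
p,q=rack("long",.09);ctrl.movep(p,q);st("above")
p,q=rack("long",0);ctrl.movel(p,max_speed=.15);s=st("down");print(np.array(s["tcp_pos"])-p)
ctrl.close_gripper(force=50);st("shut")
p,q=rack("long",.1);ctrl.movel(p,max_speed=.2);st("up")
im,d=vision.grab_frame("top");cv2.imwrite("pics/t1.png",cv2.resize(im[190:290,130:290],(800,500),interpolation=cv2.INTER_CUBIC))
E
```

```text
via t2.82 tcp [0.4503 0.0488 0.3597] F [ 0.3 -0.6 -0.1] M [-0.02  0.01  0.02] w0.0859 g0
above t4.47 tcp [0.5539 0.4146 0.1172] F [-0.5 -0.3  0. ] M [ 0.07  0.06 -0.05] w0.0854 g0
down t5.22 tcp [0.553  0.4164 0.0273] F [-0.2 -0.6  0.4] M [ 0.04  0.04 -0.06] w0.0855 g0
[0.00041357 0.00044748 0.00103085]
shut t5.59 tcp [0.5519 0.4172 0.028 ] F [-2.2 -0.6  5.8] M [-0.02  0.69  0.01] w0.0577 g54
up t6.24 tcp [0.5525 0.4152 0.1254] F [-0.2 -0.8 -2.1] M [-0.01  0.01 -0.  ] w0.0578 g54
```

View pics/t1.png

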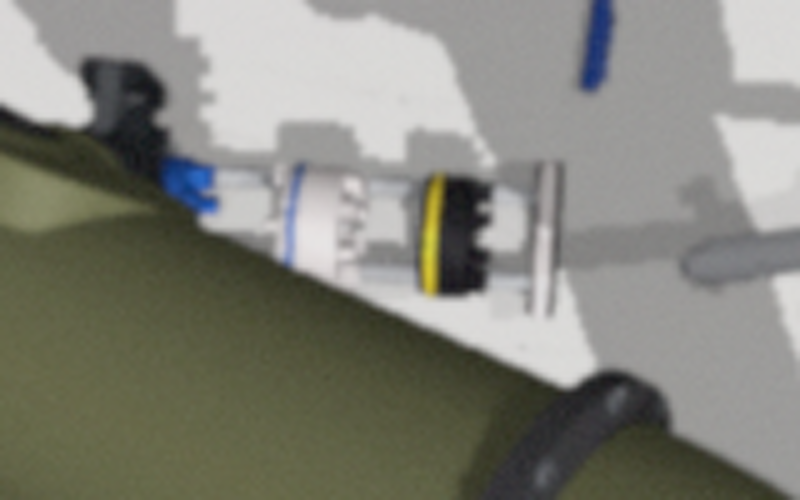

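The blue drum is held: its teeth show at about (190,185) in the crop, clear of the rods, and the other two are undisturbed. Next I thread it onto the spindle in guarded steps.

```bash
sed -i 's/OFF=.0237/OFF=.0237 # rack grasp\nOFS=.0222/; s/F+s\*A+OFF\*tz/F+s*A+OFS*tz/' h.py
cat >> h.py <<'E'
def frc(): return np.array(get_state()["contact_force"])
def perp(v): return v-(v@A)*A
def slast(): # actual grip s and lateral offset
    s=get_state();R=Ro.from_quat(np.array(s["eef_rot"])[[1,2,3,0]]).as_matrix();g=np.array(s["tcp_pos"])-OFS*R[:,2]-F
    return g@A,perp(g)
def go(s,phi,dx=np.zeros(3),v=.15):
    p,q=spin(s,phi,dx);ctrl.movel(p,q,max_speed=v)
E
python3 - <<'E'
from h import *
ctrl.movep(*spin(.19,0));st("front");ctrl.pause(.2);f0=frc();print(f0,slast())
ok=True
for s in(.165,.15,.13,.11,.09,.07):
    go(s,0);f=frc()-f0;a,l=slast();print(s,"axial %.1f"%(f@A),"lat",perp(f).round(1),"s %.4f"%a,(l*1000).round(1),"t%.1f"%get_state()["time"])
    if np.linalg.norm(f)>12:print("stop");break
im,d=vision.grab_frame("side");cv2.imwrite("pics/s2.png",cv2.resize(im[165:305,195:295],(571,600),interpolation=cv2.INTER_CUBIC))
st()
E
```

```text
front t7.31 tcp [0.5275 0.2434 0.2173] F [-0.5 -0.1 -2. ] M [-0.65 -0.01 -0.01] w0.0578 g54
[ 0.91847765 -0.07922576 -0.90890651] (np.float64(0.1914898635074507), array([-0.00040159,  0.00044816, -0.00083809]))
0.165 axial -0.1 lat [-1.2 -0.1  0. ] s 0.1644 [ 0.   0.2 -0.3] t7.8
0.15 axial 1.0 lat [-1.6  0.2 -0.6] s 0.1499 [ 0.1  0.  -0.1] t8.1
0.13 axial 0.8 lat [-2.   0.  -0.4] s 0.1297 [ 0.1  0.  -0. ] t8.4
0.11 axial 0.4 lat [-0.6 -0.1  0.1] s 0.1099 [ 0.1 -0.   0. ] t8.6
0.09 axial 0.7 lat [-0.6  0.1 -0.3] s 0.0900 [ 0.1  0.  -0. ] t8.9
0.07 axial 0.8 lat [ 0.1 -0.1  0.2] s 0.0699 [ 0.  0. -0.] t9.2
 t9.26 tcp [0.5375 0.1401 0.1582] F [-0.2  0.1 -0.9] M [-0.63 -0.09 -0.04] w0.0577 g54
```

View pics/s2.png

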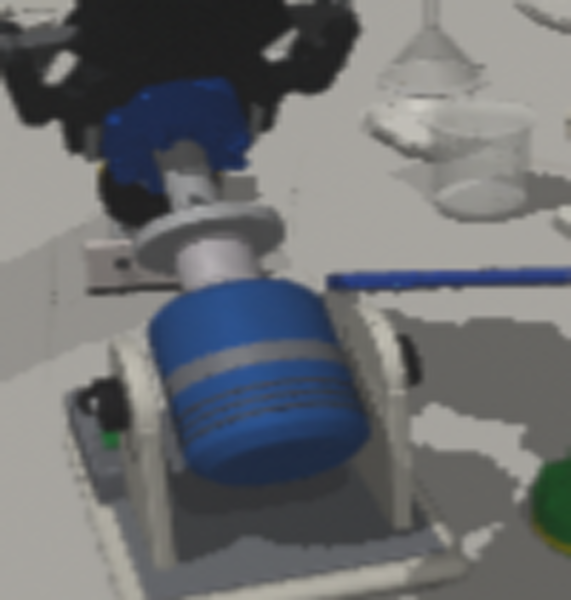

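The blue drum is on the spindle; I can see the spindle entering the bore at (185,150) in the crop, with near-zero side forces. Next I descend to contact and then seek by rotation.

```bash
cat >> h.py <<'E'
def descend(s0,s1,phi,f0,step=.0015,lim=4,v=.03):
    s=s0
    while s>s1:
        s-=step;go(s,phi,v=v);f=(frc()-f0)@A
        if f>lim:break
    a,l=slast();print("desc phi%.0f cmd %.4f act %.4f ax %.1f lat"%(phi,s,a,f),(l*1e3).round(1),"Maxis %.2f t%.1f"%(np.array(get_state()["wrist_torque"])@A,get_state()["time"]));return s,f
E
python3 - <<'E'
from h import *
go(.046,-4);ctrl.pause(.1);f0=frc();np.save("f0.npy",f0);print(f0,slast())
descend(.046,.022,-4,f0)
E
```

```text
[ 0.4162305  -0.16189479 -1.31498682] (np.float64(0.0474080399016729), array([ 0.00039933, -0.00012476,  0.00028005]))
desc phi-4 cmd 0.0280 act 0.0290 ax 6.2 lat [-0. -0.  0.] Maxis 0.38 t12.7
```

Run:
```python
from h import *
ctrl_M=lambda:np.array(get_state()["wrist_torque"])
go(.031,-4,v=.05);p=lambda t:print(t,"M",ctrl_M().round(2),"Max %.2f"%(ctrl_M()@A),"F",(frc()-np.load("f0.npy")).round(1),"t%.1f"%get_state()["time"])
p(-4)
for ph in(0,3,6):
    go(.031,ph,v=.1);p(ph)
    if np.linalg.norm(ctrl_M()-[-.6,0,0])>1:break
```

```text
-4 M [-0.59  0.1  -0.01] Max 0.13 F [-0.6  0.1 -0. ] t12.9
0 M [-0.93  0.26  0.1 ] Max 0.35 F [-4.5 -4.2  4.3] t13.2
3 M [-0.96  0.2   0.13] Max 0.32 F [-4.1 -3.6  4.2] t13.4
6 M [-1.03  0.22  0.17] Max 0.36 F [-3.9 -3.8  4. ] t13.7
```

```bash
cat >> h.py <<'E'
def retreat(s,phi,d=.09):
    p,q=spin(s,phi);ctrl.movel(p-d*Ro.from_rotvec(A*np.radians(phi)).apply(T0),q,max_speed=.25)
E
python3 - <<'E'
from h import *
f0=np.load("f0.npy")
descend(.031,.024,2,f0,lim=7,step=.002)
ctrl.ungrasp();retreat(.028,2);st()
for c,r in(("side",(165,305,195,295)),("top",(190,270,255,362))):
    im,d=vision.grab_frame(c);np.savez(f"pics/{c}3.npz",im=im,d=d)
    if c=="side":cv2.imwrite("pics/s3.png",cv2.resize(im[180:260,195:285],(675,600),interpolation=cv2.INTER_CUBIC))
    C=cloud(c,None,d).reshape(-1,3)-F;s=C@A;rr=np.linalg.norm(C-np.outer(s,A),axis=1)
    col=im.reshape(-1,3).astype(int);m=(rr<.034)&(rr>.022)&(s>-.02)&(s<.08);b=m&(col[:,0]>col[:,2]+40)
    print(c,m.sum(),b.sum(),"all",np.histogram(s[m],bins=np.arange(-.02,.08,.004))[0],"blue",np.percentile(s[b],[1,5,50,95,99]).round(4))
E
```

```text
desc phi2 cmd 0.0270 act 0.0290 ax 7.2 lat [-0.1 -0.   0. ] Maxis 0.59 t14.2
 t15.07 tcp [0.5476 0.0581 0.2148] F [0.1 0.7 0.4] M [-0.53 -0.07  0.03] w0.0853 g0
side 665 360 all [  0   0 106  46  32  14  44  57  40  47  38  44  38  41  50  32  25   7
   4   0   0   0   0   0] blue [0.004  0.007  0.0221 0.0385 0.0505]
top 705 419 all [ 0  0  7 26 74 47 17 28 38 42 37 41 40 43 33 51 76 84 17  4  0  0  0  0] blue [0.0026 0.0094 0.0292 0.0516 0.0557]
```

View pics/s3.png

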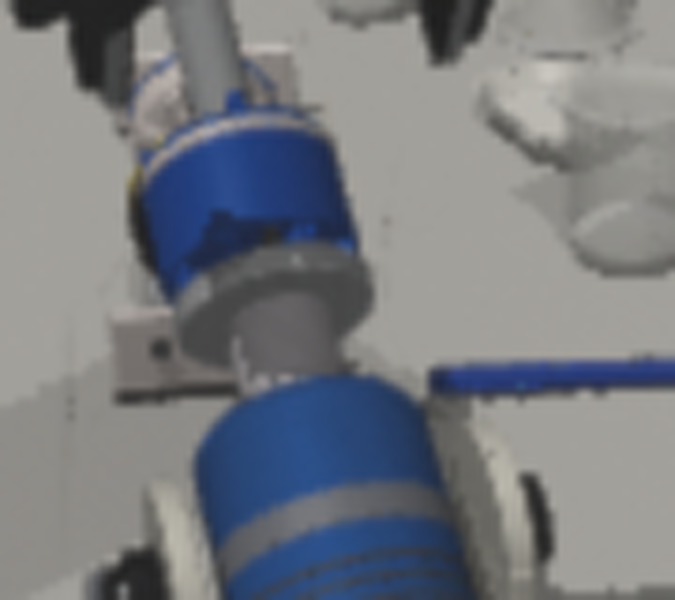

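The side crop shows the blue teeth seated on the flange rim, at about (200–340,255). The cloud puts the blue dog tops at 55.7 mm (55 is home, 62 would be standing), so blue is home. Next is the white drum.

```bash
cat >> h.py <<'E'
def fetch(n):
    s=get_state();p=np.array(s["tcp_pos"]);ctrl.movel([p[0],p[1],.34],max_speed=.3)
    ctrl.movep(*rack(n,.17));ctrl.movel(rack(n)[0],rack(n)[1],max_speed=.2)
    ctrl.close_gripper(force=50);st("shut")
    ctrl.movel(rack(n,.1)[0],max_speed=.25);st("up");ctrl.movep(*spin(.19,0))
def thread(phi,s_list):
    ctrl.pause(.2);f0=frc()
    for s in s_list:
        go(s,phi,v=.2);f=frc()-f0;a,l=slast();print(s,"axial %.1f"%(f@A),"lat",perp(f).round(1),"s %.4f"%a,"t%.1f"%get_state()["time"])
        if np.linalg.norm(f)>10:print("stop");break
E
python3 - <<'E'
from h import *
fetch("short");thread(0,(.162,.14,.12,.10))
go(.086,0);ctrl.pause(.15);f0=frc();np.save("f0.npy",f0);print(slast())
descend(.082,.064,0,f0,step=.002)
E
```

```text
shut t18.37 tcp [0.547  0.3533 0.028 ] F [-4.3 -0.5  6.7] M [0.03 0.79 0.01] w0.0578 g53
up t18.92 tcp [0.5479 0.3518 0.127 ] F [-0.6  0.  -1.1] M [-0.07 -0.    0.05] w0.0576 g54
0.162 axial 0.2 lat [-0.3  0.3 -0.5] s 0.1610 t20.3
0.14 axial -0.8 lat [ 1.4  0.3 -0.2] s 0.1397 t20.6
0.12 axial -0.1 lat [ 0.4 -0.2  0.3] s 0.1201 t20.8
0.1 axial -0.9 lat [ 1.3  0.2 -0.2] s 0.1002 t21.1
(np.float64(0.08707354386596572), array([ 1.37088081e-05, -3.69645109e-05,  6.59704430e-05]))
desc phi0 cmd 0.0680 act 0.0707 ax 9.3 lat [-0.  -0.   0.1] Maxis 0.27 t23.3
```

White stopped 41.7 mm above blue's stop (42 is home, 49 would be standing), so it is home. I release it, check it, and fetch the collar.

Run:
```python
from h import *
ctrl.ungrasp();retreat(.070,0)
im,d=vision.grab_frame("side");cv2.imwrite("pics/s4.png",cv2.resize(im[170:250,190:280],(675,600),interpolation=cv2.INTER_CUBIC))
im,d=vision.grab_frame("top");C=cloud("top",None,d).reshape(-1,3)-F;s=C@A;rr=np.linalg.norm(C-np.outer(s,A),axis=1)
m=(rr<.034)&(rr>.018)&(s>-.02)&(s<.12);print(np.histogram(s[m],bins=np.arange(0,.12,.004))[0])
fetch("collar");thread(0,(.162,.14,.126))
ctrl.pause(.15);f0=frc();np.save("f0.npy",f0);print(slast())
descend(.118,.098,0,f0,step=.002)
```

```text
[ 53  12  28  38  46  37  42  41  43  40  42  71  50  17  27  49  42  47
  36  51  98 105  28   2   0   0   0   0   0]
shut t27.28 tcp [0.5421 0.2892 0.0279] F [-4.4 -0.2  8.8] M [-0.04  1.03  0.01] w0.0578 g53
up t27.83 tcp [0.5431 0.2877 0.1269] F [ 0.2 -0.1 -1.5] M [-0.05  0.02  0.04] w0.0575 g54
0.162 axial -0.3 lat [ 0.5 -0.3  0.7] s 0.1611 t29.1
0.14 axial -0.4 lat [ 0.3  0.1 -0.2] s 0.1397 t29.4
0.126 axial 0.3 lat [ 0.4 -0.1  0.2] s 0.1262 t29.6
(np.float64(0.12712524616518572), array([-2.98798932e-05, -2.78240454e-05,  4.31222346e-05]))
desc phi0 cmd 0.1020 act 0.1044 ax 8.0 lat [-0.  -0.   0.1] Maxis 0.14 t32.0
```

View pics/s4.png

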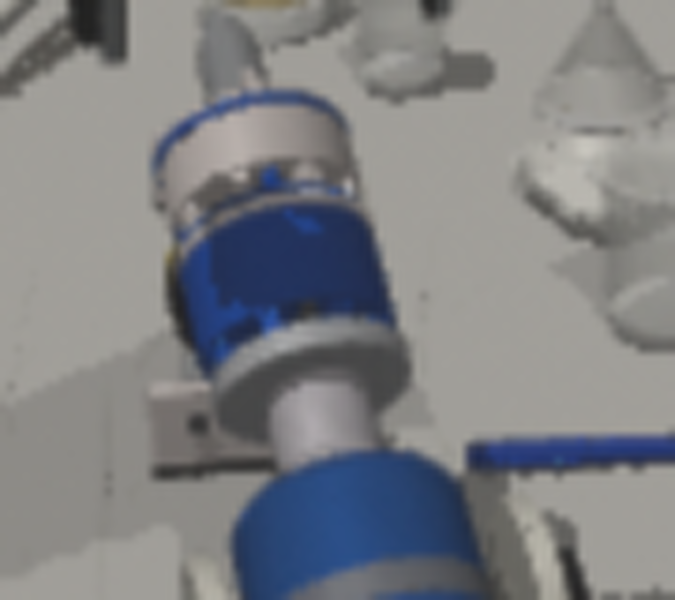

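The white drum's teeth sit over the blue dogs, with a blue dog filling a notch at (270,178), and the cloud top at about 91 mm means it is home. The collar stopped 33.7 mm above white's stop (34 is home). I release it and do a last check.

Run:
```python
from h import *
ctrl.ungrasp();retreat(.104,0,.1);p=np.array(get_state()["tcp_pos"]);ctrl.movel([p[0],p[1]-.08,.36],max_speed=.25)
im,d=vision.grab_frame("side");a=cv2.resize(im[160:240,190:280],(450,400),interpolation=cv2.INTER_CUBIC)
im,d=vision.grab_frame("top");cv2.imwrite("pics/f.png",np.hstack([a,cv2.resize(im[200:270,255:315],(343,400),interpolation=cv2.INTER_CUBIC)]))
C=cloud("top",None,d).reshape(-1,3)-F;s=C@A;rr=np.linalg.norm(C-np.outer(s,A),axis=1)
m=(rr<.034)&(rr>.018)&(s>0)&(s<.14);print(np.histogram(s[m],bins=np.arange(.08,.14,.003))[0]);st()
```

```text
[ 54  58  16  18  23  32  34  36  36  32  42 117 118   0   0   0   0   0
   0   0]
 t33.71 tcp [0.5384 0.0396 0.3585] F [ 0.4  0.6 -0.6] M [-0.54 -0.06  0.02] w0.0855 g0
```

View pics/f.png

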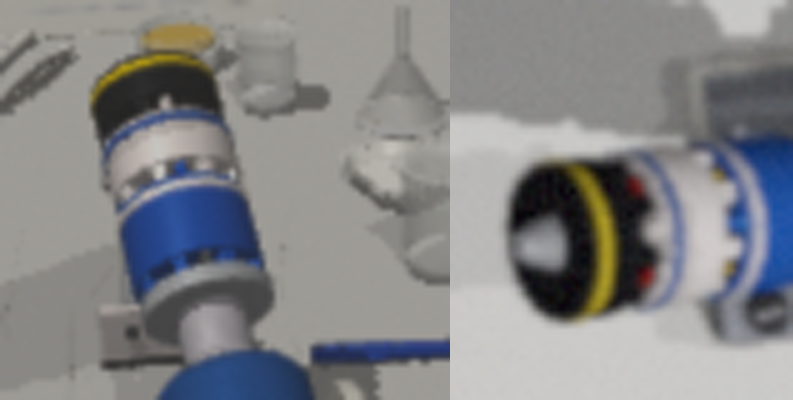

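The picture shows all three stacked flush: a white dog in a collar notch at (165,100), a blue dog in a white notch at (180,165), and the collar face at about 116 mm, which is home. The gripper is clear, so I hand in.

```bash
python3 -c "
from station import ticket;print(ticket.close_job())"
```

```text
the job is handed in; nothing more can be done
None
```

The blue drum, white drum and black collar went onto the spindle in that order, each pushed home over its dogs and released; I handed the job in at about 34 s, and the hand-in call gave no verdict.

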